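Unhook the hosel gauge and dock it

TASK

Take the flat gauge plate off its barbed retaining hook - raise it, tilt it to follow the upturned tip and draw it out over the barb, feeling your way with only a light touch and never forcing it against the hook - and then stand it upright, fully down, in the slot of the grey dock and let go. Hold it until it stands on the bottom of the slot, without ramming it, and leave the spare club head and the eraser where they are.

Things in the scene. Friction and masses are not known exactly. Their poses are not given: they have to be found in the camera images.
- hook_stand: Fixed stand: grey base 90 x 70 x 12 mm, round post, black clamp on top (24 x 22 mm, its top at z = 118 mm). Origin: centre of the base's underside, z up. From the clamp a stiff steel hook arm, a round bar of 6 mm diameter, runs level along the stand's +x axis, its own axis at z = 110 mm, y = 0; then it bends sharply up by 35 degrees (in the x-z plane) into a straight tip 26 mm long.
- hook_root (a point): Where the arm leaves the clamp, on the arm's axis (stand frame: x 12, y 0, z 110 mm; same axes). The arm is locked at a different length each time: its bend lies 70 to 106 mm from this point along x. It is not measured; it must be seen or felt.
- bend_mean (a point): Fixed point half-way in the range of the bend, 88 mm from hook_root; the true bend lies within 18 mm of it along x. On the tip's upper side is a red barb, 4.4 mm wide, like a wedge: its steep back stands square to the tip, 14.8 mm along the tip from the bend, is highest there (9.2 mm from the tip's axis) and slopes off to the tip's end. Square to the tip, underside to barb top is 12.2 mm.
- gauge_grip (a point): Centre of the gauge plate's blue handle, where it is taken. The gauge: an aluminium plate 6 mm thick (own x: its normal), 44 mm wide (y), 144 mm high (z, up the plate), 0.12 to 0.2 kg. The handle is 12 mm thick (x), 34 wide, 44 high, centred 120 mm above the plate's lower end. It hangs on the arm's straight part, its normal along the arm.
- gauge_window (a point): Centre of the plate's window (24 mm wide, 15 high), 62.5 mm below the handle's centre, gauge axes. The window's upper edge rests on the arm: 9 mm of lift until its lower edge meets the arm's underside. Pulled out upright, the plate stops against the barb's back. Square to the tip (handle leaning to the clamp), with the lower edge close under the tip, it slides out with 2.8 mm to spare.
- gauge_foot (a point): Middle of the gauge plate's lower end, 57.5 mm below the window's centre; axes as the gauge's.
- dock_slot (a point): Centre of the slot's floor in the fixed grey dock (black foot 70 x 92 mm, blue side strips). Axes: x across the slot, y along it, z up. The slot is 11 mm wide, 52 mm long, 30 mm deep; its floor lies 8 mm and its rim 38 mm above the table. The gauge goes in lower end first, either way round.
- head_mid (a point): Middle of a loose black club head (about 70 x 119 x 50 mm) on the table; a bystander.
- eraser_mid (a point): Middle of a loose white eraser block, 30 x 50 x 18 mm, on the table; a bystander.

How it is judged (in metres and radians):
On the way, in this order (a step that is already met when the one before it is completed fails the run):
1. the gauge is off the hook, in the fingers: it no longer touches the hook and its window is more than 150 mm from where the arm leaves the clamp (distance between gauge_window and hook_root above 0.15 m and contact force between gauge and hook_stand below 0.05 N and contact force between the fingers and gauge above 1 N), for 0.2 s.
2. the gauge is lowered into the dock's slot, down to its floor, still in the fingers (horizontal distance between gauge_foot and dock_slot below 0.009 m and z of gauge_foot in the frame of dock_slot below 0.004 m and contact force between the fingers and gauge above 1 N), for 0.1 s.
At the end, for the whole second after the job is handed in: The gauge stands in the dock's slot: the middle of its lower end within 9 mm (horizontally) of the slot's centre and less than 4 mm above the slot's floor, leaning less than 0.25 rad, at rest (below 0.02 m/s) and released by the fingers (horizontal distance between gauge_foot and dock_slot below 0.009 m and z of gauge_foot in the frame of dock_slot below 0.004 m and angle between gauge_foot's own z axis and vertical below 0.25 rad and linear speed of gauge below 0.02 m/s and contact force between the fingers and gauge below 0.05 N); the robot touches nothing.
It fails at once if the gauge is forced against the hook: more than 14 N between them (contact force between gauge and hook_stand above 14 N).
It fails at once if the gauge is rammed into the dock: more than 60 N between them (contact force between gauge and dock above 60 N).
It fails at once if the spare club head is moved by more than 20 mm (distance of head_mid from where it was at the start of the episode above 0.02 m).
It fails at once if the eraser is moved by more than 20 mm (distance of eraser_mid from where it was at the start of the episode above 0.02 m).
It also fails if it takes over 61 s, if anything falls off the work surface, if the arm or the gripper's body presses on something with over 40 N, if the wrist force passes 120 N, or if a joint passes its speed limit or range.

ROBOT

A 7-joint arm with a two-finger parallel gripper is mounted at the origin on a cart in front of the work surface, level with it; the furniture and walls round the work are solid. World frame = base frame: x ahead of the robot, y to its left, z up, the work surface at z = 0. Lengths are in mm, angles in rad, forces in N, time in s.
With the tool pointing down it reaches from about 400 to 875 mm from the base axis. Payload 4.4 kg.
Tool frame: the origin (TCP) lies where the fingers leave the gripper's body, on its centre line; the fingertips stand 73 mm ahead of it and the grasp point (between the pads) lies 54 mm ahead of it; z points along the fingers, y is the line along which they close (so a half turn about z gives the same grasp; the last joint's range is limited). The gripper opens to 85 mm and grips with 20 to 120 N. Pads are 22 mm wide; open, the fingers measure 114 mm over their backs; the gripper's body (76 mm by 85 mm) begins 54 mm behind the grasp point. The pads swing forward as they close: fully open they stand 13 mm farther back than shut.
Start: joints at [1.039, 0.628, 0.038, 1.517, -0.027, 0.996, -0.02], TCP at [291.965, -580.752, 303.913] pointing down, gripper open.
Joint ranges: [-3.06, 3.06], [-0.37, 2.12], [-1.25, 1.32], [0.18, 2.47], [-1.1, 4.24], [0.23, 1.98], [-2.94, 2.94]. Speed limits (rad/s): [2.57, 2.57, 3.14, 3.14, 3.14, 3.14, 3.14].

INTERFACE

Orientations are given as [roll, pitch, yaw] about the fixed x, y, z axes, in that order (R = Rz(yaw) Ry(pitch) Rx(roll)).
In Python, from cell import ctrl gives the robot as it stands.
- The arm moves only by the tool send_rows, never from a script. Its argument "rows" is a list that holds one entry, the list of rows, each a list of 6 numbers: the shift along the tool's x, y, z in cm, then the turn, a rotation vector about the tool's x, y, z in rad. In form: [[[tx, ty, tz, wx, wy, wz], ...]]. A call has 1 to 10 rows; each row is the pose to reach, as a shift and turn from the pose commanded when the call began, along the tool's axes at that moment; what a row does not reach only later rows make up. A row lasts 1/10 s, in which the tool goes at most 50 mm and 8.59 degrees, less where a joint would pass 70% of its speed; a pose out of reach is approached as far as the arm can. A call with a gripper value outside its range is refused whole. "grip" is the closure in counts, from 0 (fully open) to 255 (shut), set as the call begins (left out, the last holds). The fingers move at their own pace and stop on an object; the grip force is fixed at half the most. Time passes only in rows, so rows that repeat a pose let the fingers close. It gives the time, the measured TCP pose, the force, the opening and the grip force at its end, in the units of the state.
- ctrl.read_state(): the state, without advancing time (a new reading comes with each control period).
- ctrl.get_image(name): name is "side" or "top"; returns a dict with "pixels" (400x640x3 uint8, red, green, blue), "fx", "fy", "cx", "cy" (pixels), "D" ([k1, k2, p1, p2, k3] as OpenCV has them; the pictures are not rectified), "extrinsics" (4x4, takes a point from camera to world coordinates). Camera axes: x right, y up, looking along -z (the intrinsics and any distortion apply to the point x, -y, -z); pixel columns grow to the right and rows downward; lengths in mm; the calibration is good to about 2 mm. A picture is of the moment at which its call begins. There is no depth.
- ctrl.finish_job(): hands the job in; it is judged then, once.
The state is a dict: "clock": time; "qpos": joint angles; "qd": joint speeds; "tau": joint torques, N m; "eef_pos": TCP position; "tool_rot": TCP orientation; "force": force on the tool from outside, world axes, zero at the start; "torque": the same for the moment, N m; "width": finger opening in mm; "gripper_force": force on a finger pad.
Only numpy, scipy, OpenCV 4.12 (cv2) and the standard library are available. Lean on these libraries where they do the work, as an engineer would, in place of code of your own. Each camera call takes 0.05 s, during which the arm holds its last target. There are 200 camera calls.

## Working session

There is one attempt and no reset: what is moved stays moved. The work goes in short steps, Python scripts to look and compute and a tool call to move; the robot and the scene stay as the last step left them, time stands still between calls to the robot, and variables do not carry over. Pictures are saved under pics/ and viewed, at most 10 in all, crops included, and the job is handed in when it is done.

Besides the shell and the picture viewer there is one more tool, called after "Request:" as name([rows], argument=value, ...), one row to a line, values as JSON. send_rows: Moves the arm, as the interface text tells. Its arguments: {"type":"object","properties":{"rows":{"type":"array","items":{"type":"array","items":{"type":"array","items":{"type":"number"}}}},"grip":{"type":"number"}},"required":["rows"]}

```bash
mkdir -p pics; ls
python3 - <<'E'
from cell import ctrl
import cv2,numpy as np
s=ctrl.read_state();print(s)
for n in("side","top"):
    im=ctrl.get_image(n);cv2.imwrite(f"pics/{n}0.png",im["pixels"][:,:,::-1])
    np.savez(f"{n}0.npz",**im);print(n,im["fx"],im["fy"],im["cx"],im["cy"],im["D"],np.round(im["extrinsics"],3).tolist())
E
```

```text
pics
{'clock': 0.0, 'qpos': array([ 1.03918188,  0.6293597 ,  0.03844069,  1.51838801, -0.02701972,
        0.99632614, -0.01999455]), 'qd': array([-1.80888681e-04,  1.94339146e-03, -3.32534306e-04, -2.95970066e-05,
       -4.26763057e-04,  1.47213478e-03,  1.05131477e-04]), 'tau': array([ 8.55784292e-04, -5.63401258e+01,  1.22627757e+00, -1.93448031e+01,
        1.09452812e-02,  1.03382368e-02, -1.60488327e-05]), 'eef_pos': array([ 291.75253933, -580.2790967 ,  302.97374918]), 'tool_rot': array([-3.13962929e+00,  1.00105121e-05,  4.65809745e-01]), 'force': array([-0.16967907,  0.1023119 ,  0.07075633]), 'torque': array([-0.01110667,  0.01425922, -0.00010768]), 'gripper_force': 0.0, 'width': 85.08328244795914}
side 471.0556465070761 471.0556465070761 321.58028049981743 198.30853562073753 [-0.04368188  0.          0.          0.          0.        ] [[0.583, -0.662, 0.471, 1000.313], [0.813, 0.483, -0.326, -270.131], [-0.012, 0.573, 0.819, 900.862], [0.0, 0.0, 0.0, 1.0]]
top 494.8632218317573 494.8632218317573 311.3924770135028 205.24446019172203 [0.02349872 0.         0.         0.         0.        ] [[-0.012, 0.991, -0.13, 423.009], [-1.0, -0.013, -0.005, 3.633], [-0.007, 0.13, 0.991, 1173.527], [0.0, 0.0, 0.0, 1.0]]
```

View pics/side0.png

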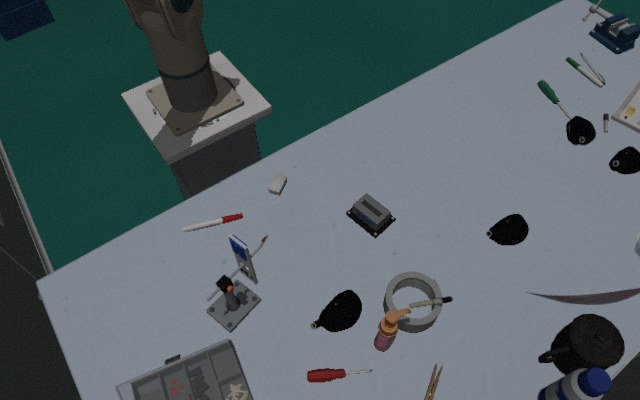

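View pics/top0.png

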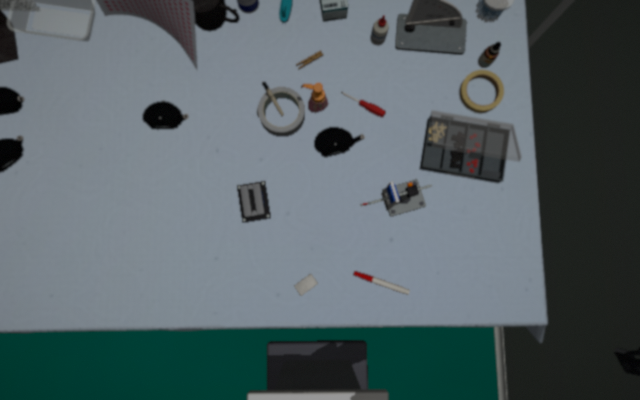

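The side view shows the stand at about (233,305), the blue handle at (238,245), the tip at (265,238), the dock at (372,213) and the eraser at (278,185). The top view shows the stand at (404,197), the tip at (365,204) and the dock at (254,200). I'll enlarge both.

Run:
```python
import cv2,numpy as np
s=cv2.imread("pics/side0.png");t=cv2.imread("pics/top0.png")
f=lambda im,x,y,w,h,k:cv2.resize(im[y:y+h,x:x+w],None,fx=k,fy=k,interpolation=cv2.INTER_CUBIC)
a=f(s,195,225,80,110,5) #400x550
b=f(t,355,170,80,55,5)  #400x275
c=np.hstack([f(t,230,175,50,55,4),f(s,342,185,50,55,4)]) #400x220
r=np.vstack([b,c,np.zeros((55,400,3),np.uint8)])
cv2.imwrite("pics/crop1.png",np.hstack([a,r]))
```

```text
(no output)
```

View pics/crop1.png

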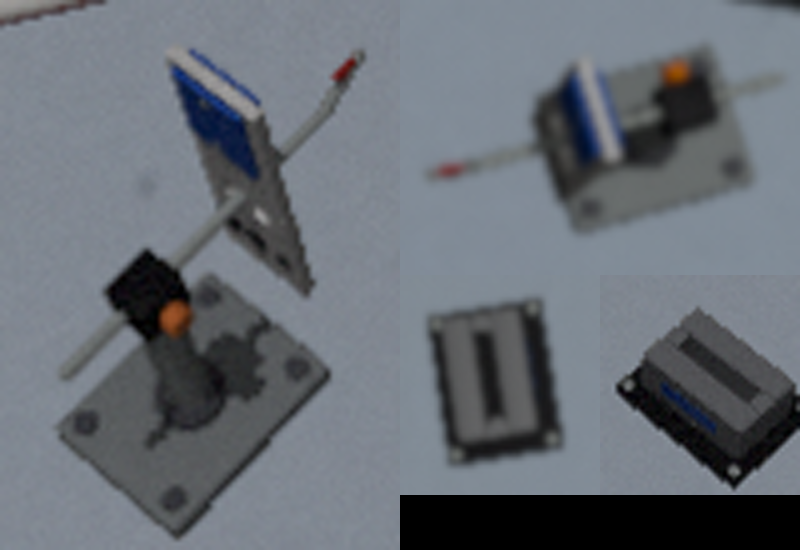

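The crop shows the plate's top edge, the bend near crop (330,112) and the barb. It also shows the slot in both views. I'll now cast rays.

```bash
cat > h.py <<'E'
import numpy as np,cv2
C={n:dict(np.load(f"{n}0.npz")) for n in("side","top")}
def ray(n,p):
    c=C[n];K=np.array([[c["fx"],0,c["cx"]],[0,c["fy"],c["cy"]],[0,0,1.]])
    u=cv2.undistortPoints(np.array([[p]],float),K,c["D"])[0,0]
    E=c["extrinsics"];d=E[:3,:3]@np.array([u[0],-u[1],-1]);return E[:3,3],d/np.linalg.norm(d)
def onz(n,p,z):
    o,d=ray(n,p);return o+d*(z-o[2])/d[2]
def tri(ps,pt):
    o1,d1=ray("side",ps);o2,d2=ray("top",pt)
    A=np.stack([d1,-d2],1);t=np.linalg.lstsq(A,o2-o1,rcond=None)[0]
    a,b=o1+d1*t[0],o2+d2*t[1];return (a+b)/2,np.linalg.norm(a-b)
def proj(n,P):
    c=C[n];E=c["extrinsics"];q=E[:3,:3].T@(np.array(P,float)-E[:3,3]);q=np.array([q[0],-q[1],-q[2]])
    K=np.array([[c["fx"],0,c["cx"]],[0,c["fy"],c["cy"]],[0,0,1.]])
    return cv2.projectPoints(q.reshape(1,1,3),np.zeros(3),np.zeros(3),K,c["D"])[0].ravel()
E
python3 - <<'E'
from h import *
np.set_printoptions(precision=1,suppress=True)
S=lambda x,y:((x+.5)/5-.5+195,(y+.5)/5-.5+225)
T=lambda x,y:((x-400+.5)/5-.5+355,(y+.5)/5-.5+170)
DT=lambda x,y:((x-400+.5)/4-.5+230,(y-275+.5)/4-.5+175)
DS=lambda x,y:((x-600+.5)/4-.5+342,(y-275+.5)/4-.5+185)
for nm,s,t in [("tipend",(362,53),(429,176)),("bend",(330,112),(528,151)),("rear",(65,376),(783,78)),("plateTopMid",(217,78),(599,110)),
  ("clampTopMid",(148,275),(685,105))]:
    print(nm,*tri(S(*s),T(*t)))
print("plate top z192 side",[onz("side",S(*p),192)[:2] for p in[(172,52),(190,48),(262,103),(247,112)]])
print("plate top z192 top",[onz("top",T(*p),192)[:2] for p in[(576,60),(592,60),(620,157),(604,163)]])
print("arm at z110 top: rear, front",onz("top",T(783,78),110),onz("top",T(735,92),110),onz("top",T(528,151),110),onz("top",T(480,164),110))
print("arm z110 side",onz("side",S(65,376),110),onz("side",S(185,256),110),onz("side",S(240,200),110),onz("side",S(290,155),110),onz("side",S(330,112),110))
print("base z12 top",[onz("top",T(*p),12)[:2] for p in[(540,95),(705,45),(750,180),(580,232)]])
print("base z12 side",[onz("side",S(*p),12)[:2] for p in[(57,428),(178,522),(328,368),(210,275)]])
print("slot top",[onz("top",DT(*p),38)[:2] for p in[(474,331),(493,330),(506,418),(486,420)]])
print("slot side",[onz("side",DS(*p),38)[:2] for p in[(693,333),(768,390),(755,405),(678,345)]])
E
```

```text
tipend [560.6 -95.3 121.9] 0.6422241075898392
bend [ 574.1 -128.4  127.7] 19.900690562644257
rear [ 603.7 -250.9  107.5] 2.226531015974028
plateTopMid [ 577.7 -157.3  190. ] 1.5093761395824603
clampTopMid [ 590.8 -207.1  115.6] 0.6813407120051711
plate top z192 side [array([ 560.8, -164.5]), array([ 563.1, -158.6]), array([ 597. , -149.3]), array([ 597. , -155.3])]
plate top z192 top [array([ 597.5, -149.2]), array([ 597.4, -155.6]), array([ 557.9, -165.4]), array([ 555.6, -159. ])]
arm at z110 top: rear, front [ 602.9 -251.4  110. ] [ 597.  -230.4  110. ] [ 572.4 -139.9  110. ] [ 567.  -118.9  110. ]
arm z110 side [ 605.4 -250.   110. ] [ 589.4 -191.4  110. ] [ 581.3 -163.2  110. ] [ 576.  -138.2  110. ] [ 569.1 -116.2  110. ]
base z12 top [array([ 612.9, -159.6]), array([ 635.9, -238.6]), array([ 570.9, -257.2]), array([ 547.3, -176.4])]
base z12 side [array([ 574.3, -260.5]), array([ 636.1, -240.1]), array([ 615.6, -159.3]), array([ 552.1, -177.5])]
slot top [array([612.8, 156.4]), array([613.3, 145.4]), array([561.6, 137.7]), array([560.6, 149.3])]
slot side [array([562.7, 150. ]), array([616.5, 159.3]), array([619.8, 147.4]), array([564.2, 138.2])]
```

The measurements agree across views. The arm direction is about 104.6°. hook_root is near (590,-197), and the bend is about 84 mm out. The plate centre is near (578,-157), 42 mm out. I'll move above the plate.

Request:
send_rows([
  [[2.2,-1.2,0,0,0,0.01],[4.5,-2.5,0,0,0,0.02],[8,-4.5,0,0,0,0.04],[11.5,-6.5,0,0,0,0.06],[15,-8.4,0,0,0,0.08],[18.5,-10.4,0,0,0,0.1],[22,-12.3,0,0,0,0.12],[25.5,-14.3,0,0,0,0.14],[29,-16.2,0,0,0,0.16],[32.5,-18.2,0,0,0,0.18]],
])

```text
clock: 1.1
eef_pos: [501.2, -270.7, 303.6]
tool_rot: [-3.141, 0.0, 0.285]
force: [0.1, -0.2, -0.6]
width: 85.1
gripper_force: 0.0
```

```bash
cat > st.py <<'E'
from h import *
from cell import ctrl
from scipy.spatial.transform import Rotation as Ro
np.set_printoptions(precision=3,suppress=True)
def st():
    s=ctrl.read_state();R=Ro.from_euler("xyz",s["tool_rot"]);return s,np.array(s["eef_pos"]),R
def go(P,Rt): # shift (cm), rotvec in tool axes from measured pose
    s,p,R=st();return R.inv().apply(np.array(P)-p)/10,(R.inv()*Rt).as_rotvec()
E
python3 - <<'E'
from st import *
s,p,R=st();print(s["clock"],p,s["tool_rot"],s["qpos"])
print(go([578,-157,280],Ro.from_euler("xyz",[np.pi,0,0.2546])))
E
```

```text
1.1 [ 501.183 -270.716  303.646] [-3.141  0.     0.285] [ 0.393  0.513  0.08   1.749 -0.051  0.882 -0.791]
(array([10.569, -8.754,  2.363]), array([-0.  ,  0.  ,  0.03]))
```

Request:
send_rows([
  [[3,-2.4,0.5,0,0,0.01],[6,-5,1,0,0,0.02],[9,-7.5,1.6,0,0,0.03],[10.6,-8.8,2.4,0,0,0.03],[10.6,-8.8,4,0,0,0.03],[10.6,-8.8,6,0,0,0.03],[10.6,-8.8,7.5,0,0,0.03],[10.6,-8.8,8.1,0,0,0.03],[10.6,-8.8,8.1,0,0,0.03]],
])

```text
clock: 2.0
eef_pos: [576.9, -157.7, 221.9]
tool_rot: [-3.141, 0.002, 0.256]
force: [0.5, -0.1, -0.3]
width: 85.5
gripper_force: 0.0
```

Run:
```python
from st import *
s,p,R=st();print(s["clock"],p,s["tool_rot"],s["force"])
a=[]
for n,x,y,w,h,k in(("side",190,190,100,125,4),("top",350,165,100,65,4)):
    im=cv2.cvtColor(ctrl.get_image(n)["pixels"],cv2.COLOR_RGB2BGR);cv2.imwrite(f"pics/{n}1.png",im)
    a.append(cv2.resize(im[y:y+h,x:x+w],None,fx=k,fy=k,interpolation=cv2.INTER_CUBIC))
a[1]=np.vstack([a[1],np.zeros((240,400,3),np.uint8)]);cv2.imwrite("pics/crop2.png",np.hstack(a))
```

```text
2.0 [ 576.934 -157.734  221.943] [-3.141  0.002  0.256] [ 0.512 -0.134 -0.321]
```

View pics/crop2.png

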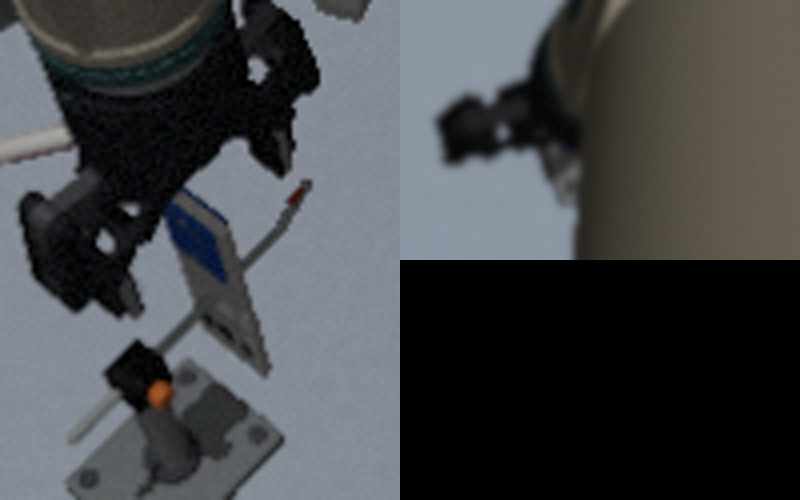

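The side view shows the fingers straddling the handle, centred on it and aligned with the arm. I'll close in two stages.

Request:
send_rows([
  [[0,0,0,0,0,0],[0,0,0,0,0,0],[0,0,0,0,0,0],[0,0,0,0,0,0],[0,0,0,0,0,0],[0,0,0,0,0,0],[0,0,0,0,0,0],[0,0,0,0,0,0]],
], grip=195)

```text
clock: 2.9
eef_pos: [577.5, -157.9, 222.9]
tool_rot: [-3.142, 0.0, 0.256]
force: [-0.0, -0.0, -0.0]
width: 20.3
gripper_force: 0.0
```

Request:
send_rows([
  [[0,0,0,0,0,0],[0,0,0,0,0,0],[0,0,0,0,0,0],[0,0,0,0,0,0],[0,0,0,0,0,0],[0,0,0,0,0,0]],
], grip=240)

```text
clock: 3.5
eef_pos: [577.5, -158.0, 223.0]
tool_rot: [3.141, 0.0, 0.256]
force: [-0.6, -0.2, 1.3]
width: 11.2
gripper_force: 59.7
```

Run:
```python
from st import *
s,p,R=st();print(s["clock"],p,s["tool_rot"],s["force"],s["torque"],s["width"],s["gripper_force"])
im=cv2.cvtColor(ctrl.get_image("side")["pixels"],cv2.COLOR_RGB2BGR)
cv2.imwrite("pics/s2.png",cv2.resize(im[190:315,190:290],None,fx=4,fy=4,interpolation=cv2.INTER_CUBIC))
```

```text
3.5 [ 577.459 -157.978  222.984] [3.141 0.    0.256] [-0.569 -0.212  1.314] [-0.062  0.103 -0.007] 11.220874144557145 59.73345100879669
```

View pics/s2.png

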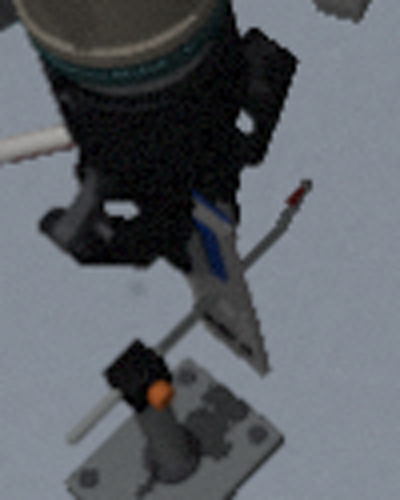

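Gripped: width is 11 mm and the plate looks upright. I'll lift 4.5 mm and feel.

Request:
send_rows([
  [[0,0,-0.15,0,0,0],[0,0,-0.3,0,0,0],[0,0,-0.45,0,0,0],[0,0,-0.45,0,0,0],[0,0,-0.45,0,0,0]],
])

```text
clock: 4.05
eef_pos: [577.5, -157.8, 227.4]
tool_rot: [-3.142, -0.0, 0.256]
force: [-0.6, 0.3, -2.2]
width: 11.5
gripper_force: 59.5
```

Request:
send_rows([
  [[0,-0.5,0,0,0,0],[0,-1,0,0,0,0],[0,-1.5,0,0,0,0],[0,-2,0,0,0,0],[0,-2.5,0,0,0,0],[0,-3,0,0,0,0],[0,-3.3,0,0,0,0],[0,-3.5,0,0,0,0],[0,-3.5,0,0,0,0]],
])

```text
clock: 4.95
eef_pos: [568.6, -123.7, 227.5]
tool_rot: [-3.142, -0.0, 0.256]
force: [0.3, 0.5, -0.8]
width: 11.8
gripper_force: 59.4
```

```bash
cat >> st.py <<'E'
ROOT=np.array([590,-197,110.]);A=np.array([-.252,.968,0]);D=117.5
def win():
    s,p,R=st();W=p+D*R.apply([0,0,1])-ROOT;tz=R.apply([0,0,1])
    return s,W@A,W[2],np.degrees(np.arctan2(tz@A,-tz[2]))
def plan(S,Z,th): # rows from measured pose to window pose (s, z rel axis, tilt deg)
    s,p,R=st();s0,w,z,t=win()
    Rt=R*Ro.from_rotvec([np.radians(th-t),0,0])
    P=p+D*R.apply([0,0,1])+(S-w)*A+np.array([0,0,Z-z])-D*Rt.apply([0,0,1])
    return np.r_[R.inv().apply(P-p)/10,np.radians(th-t)]
E
python3 - <<'E'
from st import *
s,w,z,t=win();print(s["clock"],w,z,t,s["force"],s["torque"],s["qpos"])
for q in [(80,0,10),(84,1,20),(90,4.2,35),(87.4,6.8,35)]:print(q,plan(*q))
E
```

```text
4.95 76.33188187779012 -0.046361952510494575 0.0036154415288288905 [ 0.3    0.504 -0.764] [-0.029 -0.036  0.031] [ 0.116  0.626  0.078  1.79  -0.069  0.728 -1.084]
(80, 0, 10) [0.001 1.673 0.174 0.174]
(84, 1, 20) [0.001 3.251 0.604 0.349]
(90, 4.2, 35) [0.002 5.372 1.7   0.611]
(87.4, 6.8, 35) [0.002 5.632 1.44  0.611]
```

Request:
send_rows([
  [[0,0.85,0.08,0.087,0,0],[0,1.67,0.17,0.174,0,0],[0,2.45,0.38,0.262,0,0],[0,3.25,0.6,0.349,0,0],[0,3.25,0.6,0.349,0,0]],
])

```text
clock: 5.45
eef_pos: [576.5, -160.7, 219.8]
tool_rot: [-2.795, 0.002, 0.249]
force: [-0.5, -1.5, -2.4]
width: 11.2
gripper_force: 59.7
```

Run:
```python
from st import *
s,w,z,t=win();print(s["clock"],w,z,t,s["force"],s["torque"],s["qpos"])
for q in [(87,2.6,27.5),(90,4.2,35)]:print(q,plan(*q))
```

```text
5.45 78.53806442835025 -0.6630840137140694 19.887034026689214 [-0.478 -1.517 -2.351] [-0.579 -0.103 -0.017] [ 0.415  0.743 -0.103  1.603 -0.259  1.009 -0.829]
(87, 2.6, 27.5) [-0.005  0.65   0.085  0.133]
(90, 4.2, 35) [-0.007  1.82   0.339  0.264]
```

Request:
send_rows([
  [[0,0,0,0,0,0],[0,0,0,0,0,0]],
])

```text
clock: 5.65
eef_pos: [576.9, -153.8, 221.7]
tool_rot: [-2.793, -0.0, 0.258]
force: [-0.1, 0.3, -1.8]
width: 11.4
gripper_force: 59.7
```

Run:
```python
from st import *
s,w,z,t=win();print(s["clock"],w,z,t,s["force"],s["torque"])
for q in [(87,2.6,27.5),(90,4.2,35)]:print(q,plan(*q))
```

```text
5.65 85.2595877449158 1.3067295217606016 19.975255473393755 [-0.103  0.275 -1.798] [-0.456 -0.124 -0.   ]
(87, 2.6, 27.5) [0.001 1.331 0.039 0.131]
(90, 4.2, 35) [0.002 2.502 0.292 0.262]
```

Request:
send_rows([
  [[0,0.33,0.01,0.033,0,0],[0,0.67,0.02,0.066,0,0],[0,1,0.03,0.1,0,0],[0,1.3,0.05,0.131,0,0],[0,1.6,0.11,0.164,0,0],[0,1.9,0.18,0.197,0,0],[0,2.2,0.24,0.23,0,0],[0,2.5,0.3,0.262,0,0],[0,2.5,0.3,0.262,0,0],[0,2.5,0.3,0.262,0,0]],
])

```text
clock: 6.65
eef_pos: [582.5, -177.3, 209.8]
tool_rot: [-2.53, 0.0, 0.255]
force: [0.7, -0.1, -1.9]
width: 11.6
gripper_force: 59.5
```

Run:
```python
from st import *
s,w,z,t=win();print(s["clock"],w,z,t,s["force"],s["torque"],s["qpos"])
im=cv2.cvtColor(ctrl.get_image("side")["pixels"],cv2.COLOR_RGB2BGR)
cv2.imwrite("pics/s3.png",cv2.resize(im[200:310,200:290],None,fx=5,fy=5,interpolation=cv2.INTER_CUBIC))
```

```text
6.65 88.4734083776498 3.581966177622405 35.04709986136152 [ 0.657 -0.142 -1.95 ] [-0.835 -0.249  0.03 ] [ 0.548  0.872 -0.183  1.453 -0.352  1.239 -0.728]
```

View pics/s3.png

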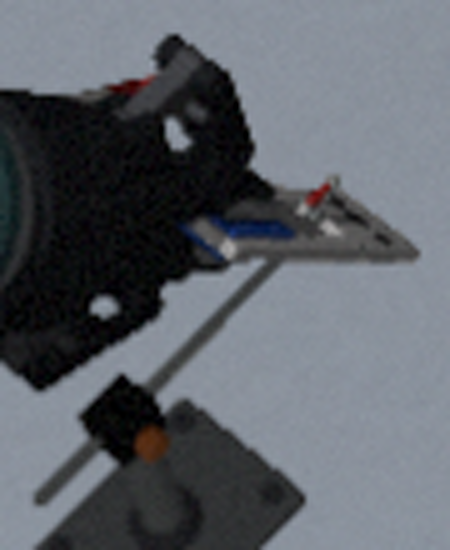

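The plate is square to the tip, in front of the barb, and the force is just its weight. I'll feel upward, square to the tip, until the lower edge touches.

Request:
send_rows([
  [[0,-0.05,-0.1,0,0,0],[0,-0.1,-0.2,0,0,0],[0,-0.1,-0.25,0,0,0],[0,-0.1,-0.25,0,0,0],[0,-0.1,-0.25,0,0,0]],
])

```text
clock: 7.2
eef_pos: [582.7, -177.7, 212.8]
tool_rot: [-2.531, -0.0, 0.256]
force: [0.6, 0.0, -0.8]
width: 11.4
gripper_force: 59.5
```

Request:
send_rows([
  [[0,0,-0.05,0,0,0],[0,0,-0.05,0,0,0],[0,0,-0.05,0,0,0]],
])

```text
clock: 7.5
eef_pos: [582.8, -178.1, 213.0]
tool_rot: [-2.531, 0.0, 0.256]
force: [-0.6, -0.3, -1.1]
width: 11.2
gripper_force: 59.5
```

Request:
send_rows([
  [[0,0,-0.05,0,0,0],[0,0,-0.05,0,0,0],[0,0,-0.05,0,0,0]],
])

```text
clock: 7.8
eef_pos: [582.9, -178.3, 213.5]
tool_rot: [-2.531, -0.0, 0.256]
force: [0.7, 0.3, -1.5]
width: 11.5
gripper_force: 59.5
```

Request:
send_rows([
  [[0,0,-0.05,0,0,0],[0,0,-0.05,0,0,0],[0,0,-0.05,0,0,0]],
])

```text
clock: 8.1
eef_pos: [582.9, -178.6, 213.9]
tool_rot: [-2.531, -0.0, 0.256]
force: [-0.4, 1.0, -1.2]
width: 11.2
gripper_force: 59.5
```

Request:
send_rows([
  [[0,0,-0.05,0,0,0],[0,0,-0.05,0,0,0],[0,0,-0.05,0,0,0]],
])

```text
clock: 8.4
eef_pos: [583.0, -178.9, 214.3]
tool_rot: [-2.531, -0.0, 0.256]
force: [-1.0, -0.7, -2.2]
width: 11.2
gripper_force: 59.5
```

Run:
```python
from st import *
s,w,z,t=win();c,q=np.cos(np.radians(35)),np.sin(np.radians(35))
print(s["clock"],w,z,t,"u,n",(w-84)*c+z*q,-(w-84)*q+z*c,s["force"],s["torque"])
```

```text
8.4 86.69869938373847 8.095431434912143 35.01199480530049 u,n 6.853993830271953 5.083478834002172 [-0.971 -0.665 -2.213] [-0.758 -0.168 -0.009]
```

Request:
send_rows([
  [[0,0,-0.04,0,0,0],[0,0,-0.04,0,0,0],[0,0,-0.04,0,0,0]],
])

```text
clock: 8.7
eef_pos: [583.1, -179.1, 214.7]
tool_rot: [-2.531, -0.0, 0.256]
force: [-0.7, 0.1, -1.0]
width: 11.4
gripper_force: 59.5
```

Request:
send_rows([
  [[0,0,-0.04,0,0,0],[0,0,-0.04,0,0,0],[0,0,-0.04,0,0,0]],
])

```text
clock: 9.0
eef_pos: [583.1, -179.3, 215.0]
tool_rot: [-2.531, -0.0, 0.256]
force: [-0.1, -0.1, -1.0]
width: 11.4
gripper_force: 59.5
```

Request:
send_rows([
  [[0,0,-0.04,0,0,0],[0,0,-0.04,0,0,0],[0,0,-0.04,0,0,0]],
])

```text
clock: 9.3
eef_pos: [583.2, -179.5, 215.3]
tool_rot: [-2.531, 0.0, 0.256]
force: [0.9, -0.2, -0.8]
width: 11.4
gripper_force: 59.5
```

Request:
send_rows([
  [[0,0,-0.04,0,0,0],[0,0,-0.04,0,0,0],[0,0,-0.04,0,0,0]],
])

```text
clock: 9.6
eef_pos: [583.2, -179.6, 215.4]
tool_rot: [-2.53, 0.0, 0.256]
force: [-0.4, 0.5, -3.5]
width: 11.2
gripper_force: 59.2
```

Run:
```python
from st import *
s,w,z,t=win();c,q=np.cos(np.radians(35)),np.sin(np.radians(35))
print(s["clock"],w,z,t,"u,n",(w-84)*c+z*q,-(w-84)*q+z*c,s["force"],s["torque"])
im=cv2.cvtColor(ctrl.get_image("side")["pixels"],cv2.COLOR_RGB2BGR)
cv2.imwrite("pics/s4.png",cv2.resize(im[225:265,230:290],None,fx=10,fy=10,interpolation=cv2.INTER_CUBIC))
```

```text
9.6 86.01692513291844 9.190377044079966 35.02949296124259 u,n 6.923552059473838 6.371455413318504 [-0.359  0.472 -3.519] [-0.847 -0.315 -0.011]
```

View pics/s4.png

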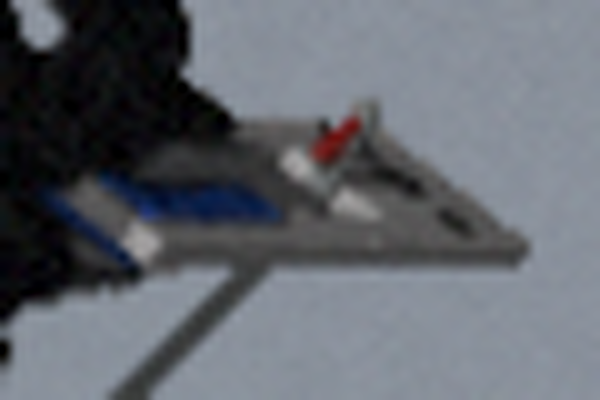

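The view shows the red barb at crop (335,140), standing in the window in front of the plate. The force rose to -3.5 N, so contact is likely. I'll hold to confirm.

Request:
send_rows([
  [[0,0,-0.02,0,0,0],[0,0,-0.02,0,0,0]],
])

```text
clock: 9.85
eef_pos: [583.2, -179.6, 215.5]
tool_rot: [-2.53, 0.0, 0.256]
force: [0.3, 1.7, -5.9]
width: 11.3
gripper_force: 58.9
```

Request:
send_rows([
  [[0,0,-0.02,0,0,0],[0,0,-0.02,0,0,0]],
])

```text
clock: 10.05
eef_pos: [583.2, -179.7, 215.6]
tool_rot: [-2.53, 0.0, 0.256]
force: [-0.3, 1.8, -6.7]
width: 11.2
gripper_force: 58.7
```

Contact is clear at about 5 N. I'll back off to mid-clearance, about 1.4 mm.

Request:
send_rows([
  [[0,0,0.1,0,0,0],[0,0,0.18,0,0,0],[0,0,0.18,0,0,0],[0,0,0.18,0,0,0],[0,0,0.18,0,0,0]],
])

```text
clock: 10.55
eef_pos: [583.1, -179.3, 214.8]
tool_rot: [-2.531, -0.0, 0.255]
force: [0.2, 0.2, -2.1]
width: 11.1
gripper_force: 59.6
```

```bash
cat >> st.py <<'E'
def un():
    s,w,z,t=win();c,q=np.cos(np.radians(35)),np.sin(np.radians(35))
    print(s["clock"],w,z,t,"u,n",(w-84)*c+z*q,-(w-84)*q+z*c,s["force"],s["torque"])
E
python3 -c "
from st import *
un()"
```

```text
10.55 86.23238357564077 8.50110002365706 34.98566707180893 u,n 6.704692226256313 5.68325084719924 [ 0.247  0.154 -2.092] [-0.818 -0.229  0.029]
```

Request:
send_rows([
  [[0,0,0.06,0,0,0],[0,0,0.06,0,0,0],[0,-0.1,0.06,0,0,0],[0,-0.2,0.06,0,0,0],[0,-0.3,0.06,0,0,0],[0,-0.3,0.06,0,0,0]],
])

```text
clock: 11.15
eef_pos: [582.4, -176.1, 215.9]
tool_rot: [-2.53, -0.0, 0.256]
force: [0.4, 0.4, -1.8]
width: 11.4
gripper_force: 59.6
```

Request:
send_rows([
  [[0,-0.1,0,0,0,0],[0,-0.2,0,0,0,0],[0,-0.3,0,0,0,0],[0,-0.3,0,0,0,0]],
])

```text
clock: 11.55
eef_pos: [581.7, -173.7, 217.6]
tool_rot: [-2.53, -0.0, 0.256]
force: [0.6, -0.1, -0.8]
width: 11.5
gripper_force: 59.6
```

```bash
python3 -c "
from st import *
un()"
```

```text
11.55 92.0778226545344 11.344164957348582 35.020743367186384 u,n 13.1237106504802 4.659347183900046 [ 0.59  -0.118 -0.816] [-0.74  -0.251 -0.006]
```

Request:
send_rows([
  [[0,-0.1,-0.03,0,0,0],[0,-0.2,-0.03,0,0,0],[0,-0.3,-0.03,0,0,0],[0,-0.4,-0.03,0,0,0],[0,-0.4,-0.03,0,0,0]],
])

```text
clock: 12.05
eef_pos: [580.9, -170.7, 220.1]
tool_rot: [-2.531, -0.0, 0.256]
force: [0.7, 1.0, -1.3]
width: 11.1
gripper_force: 59.6
```

Request:
send_rows([
  [[0,-0.1,0,0,0,0],[0,-0.2,0,0,0,0],[0,-0.3,0,0,0,0],[0,-0.4,0,0,0,0],[0,-0.4,0,0,0,0]],
])

```text
clock: 12.55
eef_pos: [580.1, -167.5, 222.4]
tool_rot: [-2.53, -0.0, 0.256]
force: [0.4, -0.3, -2.8]
width: 11.2
gripper_force: 59.6
```

```bash
python3 -c "
from st import *
un()"
```

```text
12.55 98.44166802602686 16.15574819683374 35.020585235824605 u,n 21.096478363787607 4.9506136811212205 [ 0.384 -0.301 -2.752] [-0.798 -0.206  0.005]
```

No contact, so it's passing the barb. I'll continue out past the tip's end.

Request:
send_rows([
  [[0,-0.2,0,0,0,0],[0,-0.4,0,0,0,0],[0,-0.6,0,0,0,0],[0,-0.8,0,0,0,0],[0,-0.8,0,0,0,0]],
])

```text
clock: 13.05
eef_pos: [578.5, -161.0, 227.2]
tool_rot: [-2.53, -0.0, 0.256]
force: [0.2, 0.7, -1.6]
width: 11.4
gripper_force: 59.6
```

Request:
send_rows([
  [[0,-0.3,0,0,0,0],[0,-0.7,0,0,0,0],[0,-1.2,0,0,0,0],[0,-1.7,0,0,0,0],[0,-2.2,0,0,0,0],[0,-2.7,0,0,0,0],[0,-3.2,0,0,0,0],[0,-3.7,0,0,0,0],[0,-4.2,0,0,0,0],[0,-4.7,0,0,0,0]],
])

```text
clock: 14.05
eef_pos: [568.6, -123.8, 254.1]
tool_rot: [-2.531, -0.0, 0.256]
force: [0.1, 0.6, -1.3]
width: 11.6
gripper_force: 59.6
```

Run:
```python
from st import *
un();s,p,R=st();print(s["qpos"])
# dock: slot centre at rim and yaw from earlier corners
t=np.array([[612.8,156.4],[613.3,145.4],[561.6,137.7],[560.6,149.3]]);q=np.array([[616.5,159.3],[619.8,147.4],[564.2,138.2],[562.7,150.]])
for c in(t,q):
    l=(c[0]+c[1]-c[2]-c[3])/2;print(c.mean(0),np.hypot(*l),np.degrees(np.arctan2(l[1],l[0])))
import cv2
for n,(x,y,w,h),z in(("top",(230,175,50,55),38),("side",(342,185,55,55),38)):
    im=cv2.imread(f"pics/{n}0.png")[y:y+h,x:x+w].astype(int)
    # light-grey block (top face) and dark slot inside
    g=im.mean(2);hsv=cv2.cvtColor(im.astype(np.uint8),cv2.COLOR_BGR2HSV)
    print(n,[[int(v) for v in g[r,10:45:2]] for r in (18,26,34)])
```

```text
14.05 143.65411987861665 47.843994659557865 35.01564016086983 u,n 76.3079822064571 4.9753085386933975 [ 0.078  0.645 -1.325] [-0.801 -0.176  0.007]
[ 0.501  0.771 -0.201  1.544 -0.383  1.221 -0.781]
[587.075 147.2  ] 52.474398519659026 8.106940067513264
[590.8   148.725] 55.476594163665034 9.598154294967658
top [[45, 85, 93, 96, 71, 29, 31, 76, 93, 97, 85, 37, 24, 57, 126, 139, 139, 139], [36, 64, 91, 95, 92, 48, 24, 50, 89, 96, 98, 69, 29, 27, 84, 137, 139, 139], [75, 34, 80, 94, 98, 81, 36, 38, 67, 94, 98, 94, 50, 26, 44, 122, 139, 140]]
side [[138, 92, 84, 81, 84, 43, 38, 32, 43, 79, 83, 84, 84, 80, 126, 137, 136, 134], [30, 36, 42, 41, 61, 82, 83, 83, 80, 83, 46, 42, 39, 40, 75, 83, 82, 87], [73, 7, 3, 8, 8, 39, 35, 34, 45, 47, 83, 81, 83, 80, 85, 76, 37, 33]]
```

The gauge is off the hook with no contact, and the window is about 151 mm from the root. I'll stand it up while travelling to above the dock.

Run:
```python
from st import *
from scipy.spatial.transform import Slerp
s,p,R=st();Rt=Ro.from_euler("xyz",[np.pi,0,0.148])
v,w=go([588.5,148,255],Rt);print(v,w)
```

```text
[  8.805 -21.18   14.723] [-0.61   0.033  0.104]
```

Request:
send_rows([
  [[0.3,-0.7,0.5,0,0,0],[0.8,-2,1.4,0,0,0],[1.6,-3.8,2.6,-0.05,0,0],[2.4,-5.7,4,-0.1,0.01,0.02],[3.2,-7.7,5.4,-0.16,0.01,0.03],[4,-9.6,6.7,-0.22,0.01,0.04],[4.8,-11.6,8,-0.28,0.02,0.05],[5.6,-13.5,9.4,-0.34,0.02,0.06],[6.4,-15.4,10.7,-0.4,0.02,0.07],[7,-16.8,11.7,-0.44,0.024,0.075]],
])

```text
clock: 15.05
eef_pos: [583.6, 96.3, 254.6]
tool_rot: [-2.97, 0.006, 0.182]
force: [0.0, 0.1, -1.2]
width: 11.3
gripper_force: 59.7
```

Run:
```python
from st import *
s,p,R=st();print(p);print(go([588.5,148,255],Ro.from_euler("xyz",[np.pi,0,0.148])))
```

```text
[583.577  96.299 254.608]
(array([ 1.418, -4.931,  0.805]), array([-0.171,  0.009,  0.033]))
```

Request:
send_rows([
  [[0.5,-1.6,0.3,-0.05,0,0.01],[1,-3.3,0.5,-0.11,0,0.02],[1.3,-4.5,0.7,-0.15,0.01,0.03],[1.4,-5,0.8,-0.17,0.01,0.03],[1.4,-5,0.8,-0.17,0.01,0.03],[1.4,-5,0.8,-0.17,0.01,0.03],[1.4,-5,0.8,-0.17,0.01,0.03],[1.4,-5,0.8,-0.17,0.01,0.03]],
])

```text
clock: 15.85
eef_pos: [589.6, 142.3, 254.9]
tool_rot: [-3.141, -0.001, 0.145]
force: [-0.5, 0.4, -1.2]
width: 11.3
gripper_force: 59.6
```

Run:
```python
from st import *
s,p,R=st();print(s["clock"],p,s["tool_rot"],s["force"]);print(go([588.5,148,236],Ro.from_euler("xyz",[np.pi,0,0.148])))
a=[]
for n,x,y,w,h,k in(("side",325,160,80,90,5),("top",225,170,60,60,5)):
    im=cv2.cvtColor(ctrl.get_image(n)["pixels"],cv2.COLOR_RGB2BGR);cv2.imwrite(f"pics/{n}5.png",im)
    a.append(cv2.resize(im[y:y+h,x:x+w],None,fx=k,fy=k,interpolation=cv2.INTER_CUBIC))
a[1]=np.vstack([a[1],np.zeros((150,300,3),np.uint8)]);cv2.imwrite("pics/crop5.png",np.hstack(a))
```

```text
15.85 [589.622 142.287 254.858] [-3.141 -0.001  0.145] [-0.479  0.431 -1.236]
(array([-0.03 , -0.581,  1.886]), array([-0.   , -0.001, -0.003]))
```

View pics/crop5.png

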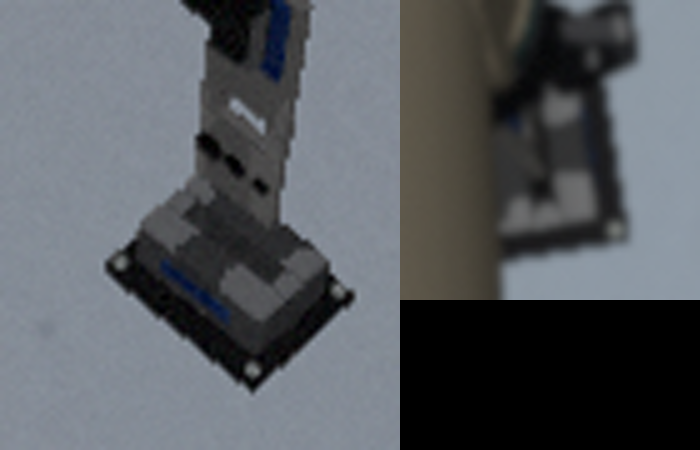

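The side view shows the plate above the slot, with its lower corners at about crop (197,177) and (278,226). I'll compare those with the robot's own prediction.

Run:
```python
from st import *
s,p,R=st();x,y=R.apply([1,0,0]),R.apply([0,1,0])
S=lambda a,b:((a+.5)/5-.5+325,(b+.5)/5-.5+160)
f=p+175*R.apply([0,0,1])
for sg,px in((-1,(197,177)),(1,(278,226))):
    c=f+sg*22*x+3*y
    print("pred px crop",(proj("side",c)-[325,160]+.5)*5-.5,"seen",px,"world seen",onz("side",S(*px),c[2]),c)
# top face outline of dock by mask, both views (before pictures)
for n,(x0,y0,w,h) in(("top",(230,175,50,55)),("side",(342,185,55,55))):
    im=cv2.imread(f"pics/{n}0.png");g=np.float32(im.mean(2))
    o=im[y0:y0+h,x0:x0+w].astype(int).mean(2)
    m=np.uint8((o<56)*255) if n=="top" else np.uint8((o<60)*255)
    k,l,stt,ce=cv2.connectedComponentsWithStats(m,connectivity=4)
    for i in range(1,k):
        if stt[i,4]>25:
            r=cv2.minAreaRect(np.argwhere(l==i)[:,::-1].astype(np.float32));c=np.array(r[0])+[x0,y0]
            print(n,stt[i,4],c,r[1:],onz(n,c,38)[:2])
```

```text
pred px crop [191.854 165.515] seen (197, 177) world seen [574.462 134.784  79.877] [568.442 136.772  79.877]
pred px crop [268.238 226.119] seen (278, 226) world seen [614.351 146.504  79.921] [611.978 143.147  79.921]
top 299 [253.5 202. ] ((35.34578323364258, 27.290231704711914), 80.53767395019531) [581.27  143.863]
top 99 [251.777 199.303] ((21.211978912353516, 4.637744426727295), 81.25383758544922) [587.637 147.875]
side 109 [371.278 208.147] ((22.522401809692383, 4.717909336090088), 38.1572265625) [589.937 146.221]
side 555 [370.522 215.473] ((42.3565673828125, 28.495698928833008), 39.289405822753906) [603.883 132.778]
```

Request:
send_rows([
  [[0,-0.3,0.6,0,0,0],[0,-0.53,1.2,0,0,0],[0,-0.53,1.8,0,0,0],[0,-0.53,2.4,0,0,0],[0,-0.53,2.9,0,0,0],[0,-0.53,3.1,0,0,0],[0,-0.53,3.1,0,0,0],[0,-0.53,3.1,0,0,0]],
])

```text
clock: 16.75
eef_pos: [588.8, 149.2, 224.0]
tool_rot: [-3.141, -0.001, 0.147]
force: [-0.0, 0.5, -1.5]
width: 11.7
gripper_force: 59.6
```

Run:
```python
from st import *
s,p,R=st();print(s["clock"],p,s["tool_rot"],s["force"])
im=cv2.cvtColor(ctrl.get_image("side")["pixels"],cv2.COLOR_RGB2BGR);cv2.imwrite("pics/side6.png",im)
b=cv2.imread("pics/side0.png")
f=lambda i:cv2.resize(i[170:235,335:405],None,fx=5.5,fy=5.5,interpolation=cv2.INTER_CUBIC)
x,y=R.apply([1,0,0]),R.apply([0,1,0]);fo=p+175*R.apply([0,0,1])
for sg in(-1,1):print((proj("side",fo+sg*22*x+3*y)-[335,170]+.5)*5.5-.5)
cv2.imwrite("pics/crop6.png",np.hstack([f(im),f(b)]))
```

```text
16.75 [588.832 149.17  224.005] [-3.141 -0.001  0.147] [-0.023  0.491 -1.459]
[162.71  163.397]
[244.681 228.757]
```

View pics/crop6.png

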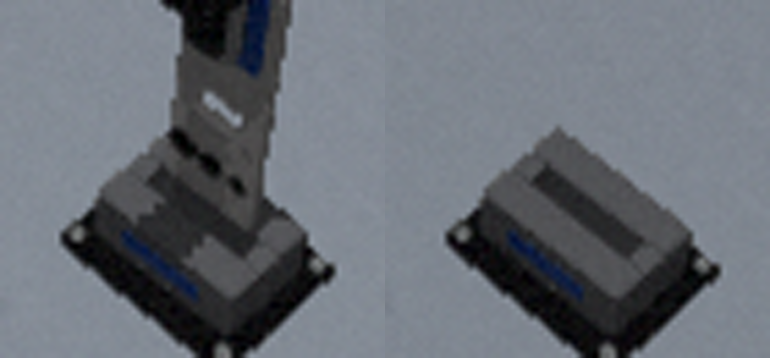

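The left crop shows the plate's lower edge hovering over the slot's far side. Its right corner is near crop (253,231), and the slot's near edge runs from (148,183) to (247,257). I'll check with column profiles.

Run:
```python
from st import *
a=cv2.imread("pics/side6.png").mean(2).astype(int);b=cv2.imread("pics/side0.png").mean(2).astype(int)
print("rows from 194")
for c in range(366,384,2):print(c,"now",*a[194:220,c]);print("    bef",*b[194:220,c])
print("px per mm z",proj("side",[588,149,49])-proj("side",[588,149,38]),"per 10mm y",proj("side",[588,159,38])-proj("side",[588,149,38]),proj("side",[588,149,38]))
```

```text
rows from 194
366 now 15 25 50 77 78 76 74 64 44 37 37 41 37 35 44 40 44 45 44 48 43 42 35 37 37 41
    bef 85 83 78 80 84 84 78 57 38 32 41 39 46 57 85 82 83 83 82 82 86 77 46 45 49 34
368 now 18 0 1 16 37 64 64 58 58 40 33 36 35 33 33 40 46 48 42 47 43 46 53 72 41 47
    bef 128 80 81 80 81 82 82 83 75 43 40 37 42 40 48 75 82 80 80 81 84 86 80 69 44 45
370 now 60 56 27 10 37 63 62 62 62 61 60 32 33 36 37 36 38 45 38 44 56 86 86 85 75 48
    bef 135 124 88 80 79 83 80 82 80 79 63 37 34 41 36 43 54 83 78 81 84 84 82 80 77 47
372 now 64 63 60 52 11 3 19 41 62 63 62 60 40 32 34 38 37 35 53 85 84 86 87 86 87 87
    bef 135 134 132 127 81 83 84 83 80 83 83 75 45 39 41 40 40 46 67 83 82 83 84 85 86 83
374 now 58 66 63 62 56 22 1 20 44 64 62 64 61 49 33 38 29 38 33 52 85 86 86 85 85 87
    bef 139 135 136 138 126 86 81 80 83 84 82 84 80 68 44 38 40 42 39 53 82 82 81 83 81 81
376 now 77 64 74 72 62 64 75 72 44 49 73 73 71 71 66 55 36 36 35 37 41 68 84 82 88 86
    bef 134 138 135 136 134 137 128 82 80 84 86 79 82 83 72 46 44 39 43 42 44 65 84 84 85 83
378 now 74 78 73 74 73 72 76 71 48 9 11 41 73 74 74 72 68 39 37 32 35 32 50 82 86 87
    bef 133 136 136 135 134 135 137 129 88 80 82 87 81 84 81 82 70 40 41 41 43 43 53 78 80 80
380 now 78 75 77 73 67 65 76 77 74 72 75 70 78 76 72 66 64 53 39 35 34 55 87 82 76 84
    bef 136 135 133 133 136 133 135 134 138 126 81 81 81 85 84 84 79 75 56 40 44 52 86 79 68 85
382 now 76 75 72 69 65 63 63 64 67 66 62 58 49 41 45 42 43 54 84 78 70 86 87 88 88 76
    bef 134 137 135 134 136 136 131 134 134 137 134 95 85 81 81 81 80 83 85 74 65 80 85 82 84 76
px per mm z [ 0.38  -2.808] per 10mm y [ 3.514 -2.211] [371.703 206.939]
```

The column profiles say the plate should shift about 2.7 mm toward -y, while x looks balanced. I'll correct this and lower it to just above the rim.

Request:
send_rows([
  [[0,0.15,0,0,0,0],[0,0.27,0.1,0,0,0],[0,0.27,0.3,0,0,0],[0,0.27,0.5,0,0,0],[0,0.27,0.7,0,0,0],[0,0.27,0.7,0,0,0],[0,0.27,0.7,0,0,0]],
])

```text
clock: 17.5
eef_pos: [589.1, 146.5, 216.7]
tool_rot: [-3.141, -0.001, 0.147]
force: [-0.2, 0.8, -0.6]
width: 11.3
gripper_force: 59.6
```

Run:
```python
from st import *
s,p,R=st();print(s["clock"],p,s["force"])
im=cv2.cvtColor(ctrl.get_image("side")["pixels"],cv2.COLOR_RGB2BGR);cv2.imwrite("pics/side7.png",im)
a=im.mean(2).astype(int);b=cv2.imread("pics/side0.png").mean(2).astype(int)
for c in range(364,384,2):print(c,"now",*a[198:220,c]);print("    bef",*b[198:220,c])
```

```text
17.5 [589.054 146.548 216.744] [-0.177  0.797 -0.608]
364 now 79 75 74 69 74 47 40 58 78 44 44 48 39 43 42 45 42 35 33 35 28 32
    bef 82 62 41 33 33 38 37 52 80 80 84 80 85 83 82 79 67 44 39 36 37 35
366 now 0 22 50 76 75 72 50 34 33 34 48 46 43 40 43 45 43 42 34 34 35 35
    bef 84 84 78 57 38 32 41 39 46 57 85 82 83 83 82 82 86 77 46 45 49 34
368 now 2 1 15 38 59 59 59 58 43 36 36 42 40 45 43 48 42 37 45 43 41 41
    bef 81 82 82 83 75 43 40 37 42 40 48 75 82 80 80 81 84 86 80 69 44 45
370 now 62 56 27 21 44 64 59 63 61 56 37 33 35 44 46 47 52 86 85 82 81 47
    bef 79 83 80 82 80 79 63 37 34 41 36 43 54 83 78 81 84 84 82 80 77 47
372 now 59 60 57 26 0 12 31 62 61 62 64 63 34 37 50 84 83 85 87 86 85 86
    bef 81 83 84 83 80 83 83 75 45 39 41 40 40 46 67 83 82 83 84 85 86 83
374 now 61 64 64 63 59 59 59 61 63 61 62 61 56 42 37 52 84 86 84 87 88 87
    bef 126 86 81 80 83 84 82 84 80 68 44 38 40 42 39 53 82 82 81 83 81 81
376 now 73 77 71 72 75 75 68 2 18 45 74 74 71 71 60 34 42 70 88 82 87 86
    bef 134 137 128 82 80 84 86 79 82 83 72 46 44 39 43 42 44 65 84 84 85 83
378 now 77 72 63 66 75 77 76 72 66 43 62 73 73 72 72 66 41 36 49 82 81 81
    bef 134 135 137 129 88 80 82 87 81 84 81 82 70 40 41 41 43 43 53 78 80 80
380 now 77 77 77 72 78 75 67 69 62 61 66 74 56 53 44 33 36 51 88 85 74 87
    bef 136 133 135 134 138 126 81 81 81 85 84 84 79 75 56 40 44 52 86 79 68 85
382 now 67 66 81 136 137 141 130 52 50 42 47 43 42 58 86 81 67 85 87 86 85 77
    bef 136 136 131 134 134 137 134 95 85 81 81 81 80 83 85 74 65 80 85 82 84 76
```

The plate is now centred across the slot to within about 0.5 mm. I'll lower it slowly past the rim.

Request:
send_rows([
  [[0,0.03,0.15,0,0,0],[0,0.03,0.3,0,0,0],[0,0.03,0.45,0,0,0],[0,0.03,0.6,0,0,0],[0,0.03,0.75,0,0,0],[0,0.03,0.75,0,0,0]],
])

```text
clock: 18.15
eef_pos: [589.0, 146.2, 209.1]
tool_rot: [-3.141, -0.001, 0.147]
force: [0.1, -0.4, -0.5]
width: 11.2
gripper_force: 59.6
```

Request:
send_rows([
  [[0,0,0.1,0,0,0],[0,0,0.2,0,0,0],[0,0,0.3,0,0,0],[0,0,0.4,0,0,0],[0,0,0.4,0,0,0]],
])

```text
clock: 18.65
eef_pos: [589.1, 146.2, 205.2]
tool_rot: [-3.141, -0.001, 0.147]
force: [0.1, -0.3, -2.2]
width: 11.4
gripper_force: 59.6
```

It's inside the slot with no contact. I'll go on down.

Request:
send_rows([
  [[0,0,0.2,0,0,0],[0,0,0.4,0,0,0],[0,0,0.6,0,0,0],[0,0,0.8,0,0,0],[0,0,1,0,0,0],[0,0,1.2,0,0,0],[0,0,1.4,0,0,0],[0,0,1.5,0,0,0],[0,0,1.5,0,0,0]],
])

```text
clock: 19.55
eef_pos: [589.1, 146.2, 190.2]
tool_rot: [-3.141, -0.001, 0.147]
force: [-0.4, 0.1, -1.3]
width: 11.2
gripper_force: 59.6
```

Request:
send_rows([
  [[0,0,0.1,0,0,0],[0,0,0.2,0,0,0],[0,0,0.3,0,0,0],[0,0,0.3,0,0,0]],
])

```text
clock: 19.95
eef_pos: [589.1, 146.2, 187.2]
tool_rot: [-3.141, -0.001, 0.147]
force: [-0.1, -0.9, -1.4]
width: 11.6
gripper_force: 59.6
```

Request:
send_rows([
  [[0,0,0.08,0,0,0],[0,0,0.16,0,0,0],[0,0,0.16,0,0,0]],
])

```text
clock: 20.25
eef_pos: [589.1, 146.3, 185.7]
tool_rot: [-3.141, -0.001, 0.147]
force: [0.2, -0.4, -1.6]
width: 11.3
gripper_force: 59.6
```

Request:
send_rows([
  [[0,0,0.08,0,0,0],[0,0,0.16,0,0,0],[0,0,0.16,0,0,0]],
])

```text
clock: 20.55
eef_pos: [589.1, 146.2, 184.0]
tool_rot: [-3.141, -0.001, 0.147]
force: [-0.4, 0.1, -1.6]
width: 11.2
gripper_force: 59.6
```

Request:
send_rows([
  [[0,0,0.05,0,0,0],[0,0,0.1,0,0,0],[0,0,0.1,0,0,0]],
])

```text
clock: 20.85
eef_pos: [589.2, 146.3, 183.3]
tool_rot: [-3.141, -0.001, 0.147]
force: [0.1, -0.4, -1.9]
width: 11.1
gripper_force: 59.9
```

Request:
send_rows([
  [[0,0,0.05,0,0,0],[0,0,0.08,0,0,0],[0,0,0.08,0,0,0]],
])

```text
clock: 21.15
eef_pos: [589.3, 146.2, 183.2]
tool_rot: [-3.141, -0.002, 0.147]
force: [-1.1, -0.5, 5.3]
width: 11.4
gripper_force: 60.5
```

Request:
send_rows([
  [[0,0,0.05,0,0,0],[0,0,0.08,0,0,0],[0,0,0.08,0,0,0]],
])

```text
clock: 21.45
eef_pos: [589.4, 146.2, 183.2]
tool_rot: [-3.141, -0.002, 0.147]
force: [-1.8, -0.3, 10.8]
width: 11.4
gripper_force: 61.3
```

It stands on the floor: force is rising and z has stopped at 183.2, against about 183 expected. I'll relieve the push and then open.

Request:
send_rows([
  [[0,0,-0.05,0,0,0],[0,0,-0.1,0,0,0],[0,0,-0.1,0,0,0]],
])

```text
clock: 21.75
eef_pos: [589.3, 146.2, 183.2]
tool_rot: [-3.141, -0.002, 0.147]
force: [-1.7, -0.8, 6.3]
width: 11.3
gripper_force: 60.5
```

Request:
send_rows([
  [[0,0,0,0,0,0],[0,0,0,0,0,0],[0,0,0,0,0,0],[0,0,0,0,0,0],[0,0,0,0,0,0],[0,0,0,0,0,0],[0,0,0,0,0,0],[0,0,0,0,0,0]],
], grip=100)

```text
clock: 22.55
eef_pos: [589.2, 146.2, 182.6]
tool_rot: [-3.141, -0.001, 0.147]
force: [-0.4, -0.0, -0.3]
width: 51.6
gripper_force: 0.0
```

Request:
send_rows([
  [[0,0,-0.5,0,0,0],[0,0,-1.5,0,0,0],[0,0,-3,0,0,0],[0,0,-4.5,0,0,0],[0,0,-6,0,0,0],[0,0,-8,0,0,0],[0,0,-10,0,0,0],[0,0,-12,0,0,0],[0,0,-12,0,0,0],[0,0,-12,0,0,0]],
])

```text
clock: 23.55
eef_pos: [589.1, 146.2, 303.3]
tool_rot: [-3.141, -0.002, 0.147]
force: [-0.5, -0.7, -1.0]
width: 51.6
gripper_force: 0.0
```

Run:
```python
from st import *
s,p,R=st();print(s["clock"],p,s["force"],s["width"])
im=cv2.cvtColor(ctrl.get_image("side")["pixels"],cv2.COLOR_RGB2BGR)
cv2.imwrite("pics/end.png",cv2.resize(im[120:245,325:425],None,fx=4,fy=4))
```

```text
23.55 [589.069 146.157 303.272] [-0.463 -0.737 -0.992] 51.55203761097062
```

View pics/end.png

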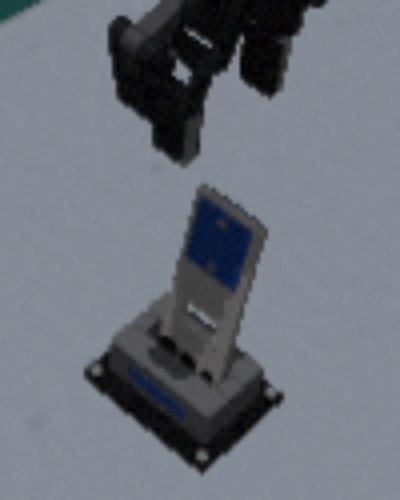

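The gauge stands upright in the slot at about crop (205,330), fully down and clear of the gripper.

```bash
python3 -c "
from cell import ctrl
print(ctrl.finish_job())"
```

```text
the job is handed in; nothing more can be done
None
```

The gauge came off the hook with only light touches and now stands upright on the floor of the dock's slot, released; the job was handed in at about 23.6 s, and no verdict was shown.

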